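# Unload two mainspring barrels from the timing stand

### The job

First clear the parts left standing in front of the timing stand (any of gear cluster, slide weight and loupe) onto the cork mat, gear cluster and loupe upright. Then flip each bay's red cam lever fully open, swinging it up and over backwards, before moving its barrel; lower the barrel's arbor out of the open ends of its slots and lay it in a free place of the V-notch rack. At the end both levers are open, both barrels lie in the rack, the cleared parts are on the mat, and nothing else on the slab has been disturbed.

Things in the scene. Friction and masses are not known exactly. Their poses are not given: they have to be found in the camera images.
- stand: stainless timing stand, fixed; origin on the slab midway between its bays; z up, -x is its front. Base plate 6 mm thick, x -52 to +125 mm, y +-122 mm. Bays A and B at y = +60 and -60 mm, each a fork of two 6 mm cheek plates 80 mm apart inside, tops 94 mm up, open above and in front between the cheeks. Behind at y = 0 (x from 86 mm): a rod 231 mm tall with the knurled knob at its rear, not used
- bay_a (a point): where barrel A's centre lies when seated in bay A: x = +16 mm of the stand, 70 mm up; axes as the stand's. Each cheek has an L-shaped arbor slot: the seat is closed behind and above, its floor rising 2 mm forward; a level passage leads 16 mm forward (arbor centre 2 to 8 mm above seated height) to a leg straight down, open at the bottom
- bay_b (a point): where barrel B's centre lies when seated in bay B; slots as in bay A. To take a barrel out (cam open): raise it 5 mm, draw it 16 mm forward, lower it about 27 mm out (clear of the base) of the slots' open ends, draw it a further 60 mm or more forward under the prongs, and only then raise it
- slot_a_end (a point): open lower end of bay A's slots (bay B's are alike), on the leg's centre line midway between the cheeks, 58 mm above the slab; the leg is 15 mm wide for the 8 mm arbor. In front of the leg hangs a prong that ends at the same 58 mm, its front edge 48 mm ahead (-x of the stand); the arbor must pass below it
- barrel_a_center (a point): mainspring barrel A at the start in bay A: a toothed brass drum 64 mm in diameter and 22 mm wide on a steel arbor (axle) 8 mm in diameter that sticks out 45 mm from each side (112 mm long in all); 0.2 to 0.42 kg; this point is its centre, y along the arbor. It can be pinched from above across its width; fingertips reach down only to the arbor, 28 mm below the drum's top
- barrel_b_center (a point): mainspring barrel B at the start in bay B, the same as barrel A
- lever_a (a joint): red cam lever on the outer (+y) side of bay A: 0 = closed (handle level, pointing to the stand's -x; a steel cam nose stands in front of the arbor end), grows as the handle swings up and over backwards, 1.57 = upright, 2.6 = fully open, end stop (handle pointing backward and up). Starts at 0 to 0.06; stays where it is left; about 2 N at the handle moves it
- lever_b (a joint): red cam lever of bay B, on the outer (-y) side of the stand, with the same values and the same way of opening as lever_a
- lever_a_grip (a point): point on the centre line of lever A's handle, 64 mm from its pivot; moves with the lever. The pivot axis is parallel to the stand's y, 22 mm ahead of (-x) and 20 mm above bay A's seated centre; the handle lies 52 mm outward (+y) of it. Handle 10 mm thick along y, 11 mm deep; its round red end, 14 mm across, reaches 74 mm from the pivot
- lever_b_grip (a point): the same point on lever B; its pivot lies in the same way to bay B, its handle 52 mm outward (-y)
- rack: aluminium rack with two places for barrels, fixed to the slab; origin underneath at its centre, z up; 170 mm (x) by 112 mm (y); two walls along x, 80 mm apart inside, each with two upward-open 90 degree V notches, mouth 34 mm wide; the V flanks reach 66 mm above the slab. A barrel lies with its arbor along the rack's y, one end in each wall (either way round), drum between the walls
- rack_seat1 (a point): centre of a barrel lying in the first pair of notches, 39 mm to -x of the rack's centre, 55 mm above the slab
- rack_seat2 (a point): centre of a barrel lying in the second pair of notches, 39 mm to +x of the rack's centre, 55 mm above the slab
- mat: cork mat lying fixed on the slab, 200 mm (x) by 140 mm (y), 3 mm thick, origin underneath at its centre
- gears_center (a point): brass gear cluster standing on its large wheel (may be absent), in front of the stand at the start: 70 mm tall, heavy wheel 54 mm across at the foot (up to 8 mm), second wheel 34 mm across (up to 16 mm), above that a 25 mm thick pinion; 0.2 kg; this point is on its axis half-way up, z along the axis
- weight_center (a point): dark tungsten slide weight standing on end (may be absent), in front of the stand at the start: block 22 mm (its x) by 34 mm (its y) by 66 mm tall; 0.35 to 0.7 kg; this point is its centre, 33 mm above its foot
- loupe_center (a point): black lens loupe standing on its wide end, glass up (may be absent), in front of the stand at the start: 64 mm tall, weighted steel-ringed foot 53 mm across up to 8 mm, body 34 mm across from 18 mm up; 0.08 kg; this point is on its axis half-way up, z along the axis
- oil_jar: small amber glass oil jar with a blue cap, 40 mm across, 45 mm tall, origin under its foot; not to be disturbed
- driver: screwdriver lying flat, 160 mm long; not to be disturbed
- collar: steel ring 48 mm across, 20 mm tall, lying flat, origin under it; not to be disturbed
- parts_dish: steel bowl, 90 mm across, 28 mm tall, origin under it; not to be disturbed
- gauge_case: dark wooden case 50 x 90 x 22 mm lying flat, origin under it; not to be disturbed

How it is judged:
By the outcome, as a careful person would: the job done as asked, in the order asked, and still so for the second after the job is handed in, with the robot touching nothing.
Of gears, weight, loupe only 2 to 3 are there at a start; the rules pass over those that are not, and their reading is None.
At some moment in a run one of gears, loupe may be knocked a few centimetres aside while the robot is not near it.
It also fails if it takes over 210 s, if anything falls off the work surface, if the arm or the gripper's body presses on something with over 40 N, if the wrist force passes 120 N, or if a joint passes its speed limit or range.

### The arm

A 7-joint arm with a two-finger parallel gripper is mounted at the origin on the work surface. World frame = base frame: x ahead of the robot, y to its left, z up, the work surface at z = 0. Lengths are in m, angles in rad, forces in N, time in s.
With the tool pointing down it reaches from about 0.4 to 0.875 m from the base axis. Payload 19.3 kg.
Tool frame: the origin (TCP) lies at the very end of the fingers, on their centre line; the grasp point (between the pads) lies 19 mm behind it; z points along the fingers, y is the line along which they close (so a half turn about z gives the same grasp; the last joint's range is limited). The gripper opens to 85 mm and grips with 20 to 120 N. Pads are 22 mm wide; open, the fingers measure 114 mm over their backs; the gripper's body (76 mm by 85 mm) begins 54 mm behind the grasp point. The pads swing forward as they close: fully open they stand 13 mm farther back than shut.
Start: joints at [1.053, 0.521, -0.036, 1.599, 0.021, 1.021, -0.113], TCP at [0.271, -0.563, 0.231] pointing down, gripper open.
Joint ranges: [-2.91, 2.91], [-0.3, 2.13], [-1.5, 1.42], [0.17, 2.43], [-1.26, 4.41], [0.16, 1.93], [-2.52, 2.52]. Speed limits (rad/s): [1.89, 1.89, 2.39, 2.39, 3.01, 3.01, 3.01].

### API

Orientations are given as [roll, pitch, yaw] about the fixed x, y, z axes, in that order (R = Rz(yaw) Ry(pitch) Rx(roll)).
In Python, from workcell import bot gives the robot as it stands. The module is installed in compiled form; this text tells all that it offers.
- The arm moves only by the tool apply_moves, never from a script. Its arguments are lists of equal length, an entry for each row: "claw": the finger opening in m, from 0 to 0.0854; "xyz": the shift along the tool's x, y, z in m, a list of three; "twist": the turn, a rotation vector about the tool's x, y, z in rad, a list of three. A call has 1 to 20 rows; each row shifts and turns the commanded pose from where the row before left it, along the tool's axes as they then stand; what a row does not reach is not made up. A row lasts 1/10 s, in which the tool goes at most 50 mm and 8.59 degrees, less where a joint would pass 70% of its speed; a pose out of reach is approached as far as the arm can. A call with a gripper value outside its range is refused whole. The fingers move at their own pace and stop on an object; "force" is the grip in N (left out, the last holds). Time passes only in rows, so rows that do not move let the fingers close. It gives the time, the measured TCP pose, the force, the opening and the grip force at its end, in the units of the state.
- bot.observe(): the state, without advancing time (a new reading comes with each control period).
- bot.grab_frame(name): name is "side" or "top"; returns a dict with "img" (420x560x3 uint8, red, green, blue), "vfov" (degrees; the focal length in pixels is half the picture's height over the tangent of half this angle, whatever the lens; pixels are square), "cx", "cy" (the principal point, pixels), "distortion" ([k1, k2, p1, p2, k3] as OpenCV has them; the pictures are not rectified), "view" (4x4, takes a point from world to camera coordinates). Camera axes: x right, y up, looking along -z (the intrinsics and any distortion apply to the point x, -y, -z); pixel columns grow to the right and rows downward; lengths in m; the calibration is good to about 2 mm. A picture is of the moment at which its call begins. There is no depth.
- bot.job_done(): hands the job in; it is judged then, once.
Trained networks look in the newest picture that a camera, given by its name, has taken for a name from the list of things; names that differ only in an ending like _2 or _b are one class to them, and where a whole thing is asked for, a point or a joint stands for the part that bears it (a point fixed in the world has none). Each returns a list of dicts, best first, with "score" (0 to 1); they miss things now and then, are a little off and sometimes report something else, mostly with a low value. They report only what shows in the picture. A call takes as long as a camera call.
- bot.find_in(camera, query): "position" ([x, y, z] in m, in world coordinates, good to about 4 mm: the middle of the surface that is visible of it).
The state is a dict: "clock": time; "qpos": joint angles; "qd": joint speeds; "joint_efforts": joint torques, N m; "position": TCP position; "tool_rot": TCP orientation; "force": force on the tool from outside, world axes, zero at the start; "moment": the same for the moment, N m; "grip_width": finger opening in m; "finger_force": force on a finger pad.
Only numpy, scipy, OpenCV 4.12 (cv2) and the standard library are available. Lean on these libraries where they do the work, as an engineer would, in place of code of your own. Each camera call takes 0.05 s, during which the arm holds its last target. There are 200 camera calls.

## Working session

There is one attempt and no reset: what is moved stays moved. The work goes in short steps, Python scripts to look and compute and a tool call to move; the robot and the scene stay as the last step left them, time stands still between calls to the robot, and variables do not carry over. Pictures are saved under pics/ and viewed, at most 14 in all, crops included, and the job is handed in when it is done.

Besides the shell and the picture viewer there is one more tool, called after ">>>" as a command line: name --argument value ..., lists and objects as JSON in quotes. apply_moves: Moves the arm, as the interface text tells. Its arguments: {"type":"object","properties":{"claw":{"type":"array"},"xyz":{"type":"array"},"twist":{"type":"array"},"force":{"type":"number"}},"required":["claw","xyz","twist"]}

```bash
mkdir -p pics
cat > h.py <<'E'
import numpy as np, cv2
from workcell import bot
def grab(n,f=None):
    g=bot.grab_frame(n)
    if f: cv2.imwrite('pics/'+f,g['img'][:,:,::-1])
    return g
def proj(g,P):
    P=np.atleast_2d(np.array(P,float)); V=np.array(g['view']); c=P@V[:3,:3].T+V[:3,3]
    c=c*[1,-1,-1]; f=210/np.tan(np.radians(g['vfov'])/2)
    K=np.array([[f,0,g['cx']],[0,f,g['cy']],[0,0,1]])
    return cv2.projectPoints(c,np.zeros(3),np.zeros(3),K,np.array(g['distortion'],float))[0].reshape(-1,2)
def ray(g,uv,z):
    f=210/np.tan(np.radians(g['vfov'])/2);K=np.array([[f,0,g['cx']],[0,f,g['cy']],[0,0,1]])
    n=cv2.undistortPoints(np.array(uv,float).reshape(-1,1,2),K,np.array(g['distortion'],float)).reshape(-1,2)
    V=np.array(g['view']);R=V[:3,:3];o=-R.T@V[:3,3]
    d=np.c_[n[:,0],-n[:,1],-np.ones(len(n))]@R
    return o+d*((z-o[2])/d[:,2])[:,None]
def st():
    s=bot.observe(); print('t',s['clock'],'p',np.round(s['position'],4),'rot',np.round(s['tool_rot'],3),'F',np.round(s['force'],1),'w',round(s['grip_width'],4),'q',np.round(s['qpos'],2)); return s
E
python3 - <<'E'
from h import *
st()
for c in ('side','top'):
    g=grab(c,c+'0.png'); V=np.array(g['view']); print(c,g['vfov'],np.round(-V[:3,:3].T@V[:3,3],3))
    for q in ['stand','barrel_a_center','lever_a','lever_a_grip','rack','rack_seat1','mat','gears_center','weight_center','loupe_center','oil_jar','driver','collar','parts_dish','gauge_case']:
        try:
            for r in bot.find_in(c,q)[:3]: print(c,q,round(r['score'],2),np.round(r['position'],3),np.round(proj(g,r['position'])[0]))
        except Exception as e: print(q,e)
E
```

```text
t 0.0 p [ 0.2704 -0.5631  0.2307] rot [-3.14   0.     0.448] F [ 0.  -0.5 -0.1] w 0.0853 q [ 1.05  0.52 -0.04  1.6   0.02  1.02 -0.11]
side 46.125596802428326 [0.02  0.918 1.002]
side stand 0.88 [ 0.628 -0.004  0.069] [229. 212.]
side barrel_a_center 0.7 [0.627 0.05  0.083] [219. 220.]
side lever_a 0.66 [ 0.556 -0.129  0.093] [270. 189.]
side lever_a_grip 0.61 [0.36  0.02  0.017] [309. 259.]
side rack 0.9 [ 0.499 -0.271  0.038] [306. 183.]
side rack 0.19 [0.557 0.27  0.003] [200. 301.]
side rack_seat1 0.6 [ 0.492 -0.272  0.037] [308. 184.]
side rack_seat1 0.56 [ 0.557 -0.129  0.092] [270. 189.]
side mat 0.61 [0.554 0.269 0.003] [202. 302.]
side mat 0.42 [0.629 0.051 0.084] [218. 220.]
side gears_center 0.64 [ 0.49  -0.062  0.016] [280. 228.]
side gears_center 0.63 [0.628 0.048 0.082] [219. 219.]
side loupe_center 0.9 [0.496 0.06  0.034] [259. 249.]
side loupe_center 0.52 [ 0.488 -0.064  0.011] [281. 229.]
side oil_jar 0.73 [0.418 0.403 0.044] [218. 353.]
side driver 0.53 [0.36  0.016 0.016] [310. 259.]
side parts_dish 0.8 [ 0.519 -0.48   0.02 ] [324. 154.]
side parts_dish 0.58 [0.36 
[... 321 characters left out ...]
229. 169.]
top lever_a_grip 0.52 [0.586 0.093 0.095] [229. 168.]
top rack_seat1 0.83 [ 0.5   -0.309  0.006] [385. 201.]
top mat 0.96 [0.56  0.257 0.002] [170. 185.]
top gears_center 0.78 [ 0.493 -0.074  0.004] [296. 207.]
top gears_center 0.37 [ 0.655 -0.023  0.004] [275. 146.]
top weight_center 0.53 [0.501 0.046 0.025] [250. 204.]
top weight_center 0.38 [0.367 0.009 0.026] [266. 256.]
top loupe_center 0.51 [0.5   0.045 0.021] [250. 205.]
top oil_jar 0.66 [0.42  0.388 0.042] [117. 239.]
top collar 0.76 [ 0.415 -0.399  0.023] [422. 232.]
top collar 0.21 [0.368 0.01  0.021] [266. 256.]
top parts_dish 0.96 [ 0.521 -0.476  0.017] [448. 191.]
top gauge_case 0.72 [ 0.359 -0.194  0.023] [345. 257.]
```

```bash
python3 -c "
import cv2
a=cv2.imread('pics/side0.png');cv2.imwrite('pics/s0c.png',cv2.resize(a[110:400,120:420],None,fx=2.06,fy=2.06,interpolation=2))
a=cv2.imread('pics/top0.png');cv2.imwrite('pics/t0c.png',cv2.resize(a[90:300,90:470],None,fx=2.1,fy=2.1,interpolation=2))"
```

```text
(no output)
```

View pics/s0c.png

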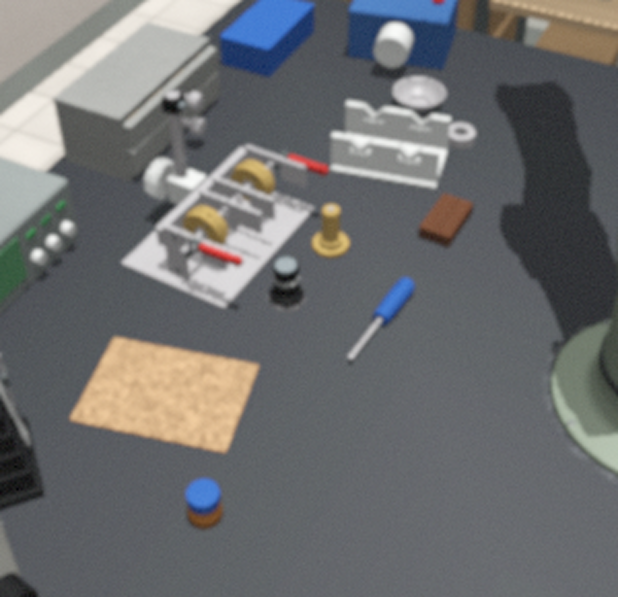

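View pics/t0c.png

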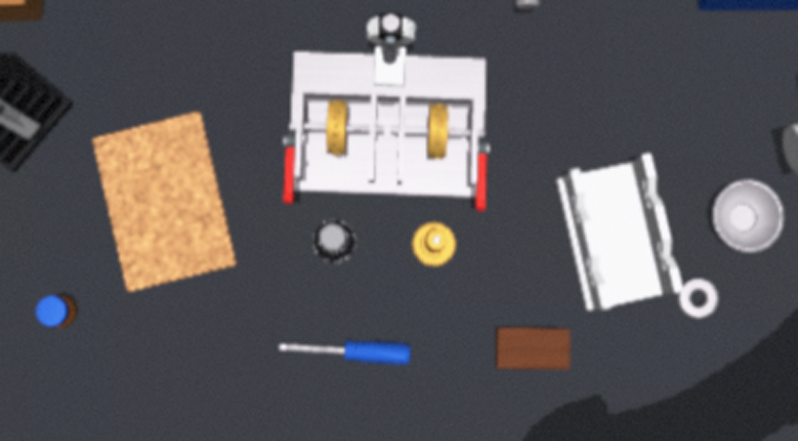

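The gear cluster (side crop 330,230; top crop 434,243) and the loupe (285,280; 334,240) stand in front of the stand, and there is no weight. The mat is on the left and the rack on the right. Next I'll fit the fixture poses from the corners.

```bash
cat >> h.py <<'E'
def fit2d(L,W):  # model xy -> world xy ; returns x,y,yaw,resid
    L=np.array(L,float);W=np.array(W,float);a=L-L.mean(0);b=W-W.mean(0)
    th=np.arctan2((a[:,0]*b[:,1]-a[:,1]*b[:,0]).sum(),(a*b).sum());R=np.array([[np.cos(th),-np.sin(th)],[np.sin(th),np.cos(th)]])
    t=W.mean(0)-R@L.mean(0);return t,th,np.round(W-(L@R.T+t),4)
E
python3 - <<'E'
from h import *
g=grab('top'); full=lambda a:np.array(a)/2.1+90
W=ray(g,full([(288,190),(484,196),(487,58),(293,52)]),.006)[:,:2]
print('stand',fit2d([(-.052,.122),(-.052,-.122),(.125,-.122),(.125,.122)],W))
W=ray(g,full([(93,138),(200,112),(235,265),(129,292)]),.003)[:,:2]
print('mat',fit2d([(.1,.07),(.1,-.07),(-.1,-.07),(-.1,.07)],W))
for z in (.0,.04,.066):
  W=ray(g,full([(558,180),(650,153),(682,290),(590,310)]),z)[:,:2]; print(z,np.round(W,3))
# silhouette zoom
im=g['img']; cv2.imwrite('pics/t1.png',np.hstack([cv2.resize(im[155:245,350:430],(480,540),interpolation=2)])[:,:,::-1])
s=grab('side'); im=s['img']; cv2.imwrite('pics/s1.png',cv2.resize(im[145:210,270:350],(800,600),interpolation=2)[:,:,::-1])
E
```

```text
stand (array([ 0.61202542, -0.0202699 ]), np.float64(-0.05847447468797456), array([[ 0.0002,  0.0008],
       [-0.0001, -0.0009],
       [-0.0001, -0.0013],
       [ 0.    ,  0.0014]]))
mat (array([0.55844003, 0.26231983]), np.float64(0.2151092260424035), array([[ 0.0008,  0.0002],
       [-0.0003, -0.    ],
       [-0.0002,  0.0014],
       [-0.0003, -0.0016]]))
0.0 [[ 0.571 -0.235]
 [ 0.603 -0.355]
 [ 0.427 -0.388]
 [ 0.406 -0.269]]
0.04 [[ 0.566 -0.228]
 [ 0.597 -0.344]
 [ 0.426 -0.376]
 [ 0.406 -0.261]]
0.066 [[ 0.562 -0.223]
 [ 0.592 -0.337]
 [ 0.426 -0.368]
 [ 0.406 -0.255]]
```

View pics/t1.png

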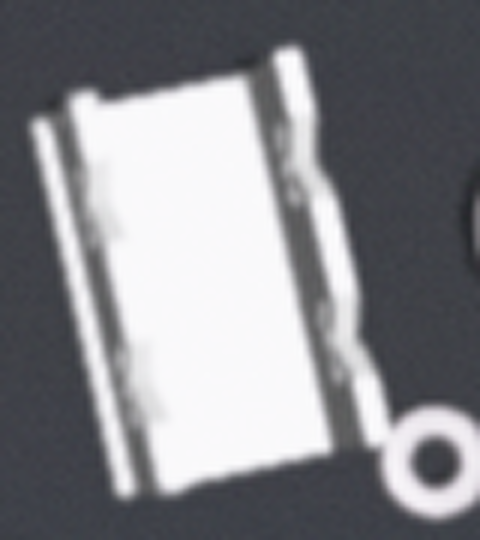

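View pics/s1.png

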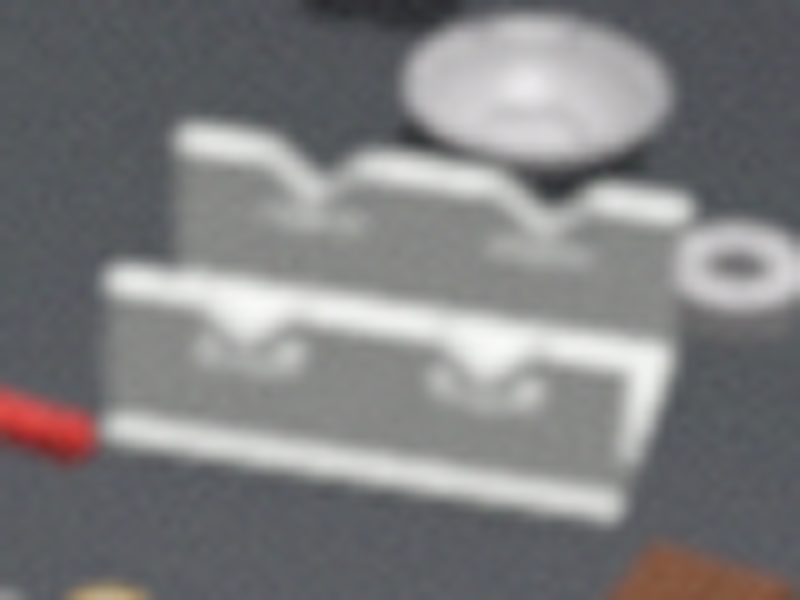

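Run:
```python
from h import *
from scipy.optimize import least_squares
g=grab('top');s=grab('side')
T=lambda a:np.array(a)/6+[350,155]; S=lambda a:np.array(a)/[10,600/65]+[270,145]
def model(p,h=.066):
    x,y,th,t,tf,h=p; c,sn=np.cos(th),np.sin(th)
    W=lambda L:np.array([[x+c*a-sn*b,y+sn*a+c*b,z] for a,b,z in L])
    e=.085;o=.04+t
    LT=[(e,.056,tf),(-e,.056,tf),(e,.04,h),(e,-.04,h),(-e,-.04,h),(e,-o,h),(-e,-o,h)]
    LS=[(e,.056,tf),(-e,.056,tf),(e,o,h),(e,-o,h),(-e,-o,h),(-e,o,h),(.039,-o,.0495),(-.039,-o,.0495)]
    return W(LT),W(LS)
mt=T([(32,120),(115,497),(98,95),(274,52),(362,447),(302,48),(388,445)])
ms=S([(103,415),(628,492),(103,265),(176,125),(692,193),(622,345),(320,185),(548,225)])
def r(p):
    a,b=model(p); return np.r_[(proj(g,a)-mt).ravel(),(proj(s,b)-ms).ravel()]
q=least_squares(r,[.5,-.3,.2,.01,.006,.066],loss='soft_l1'); print(np.round(q.x,4)); print(np.round(q.fun.reshape(-1,2),1))
# stand overlay with top
x,y,th=.6120,-.0203,-.0585;c,sn=np.cos(th),np.sin(th)
W=lambda L:np.array([[x+c*a-sn*b,y+sn*a+c*b,z] for a,b,z in L])
for n,gg in (('top',g),('side',s)):
    im=gg['img'].copy(); im=cv2.resize(im,None,fx=4,fy=4,interpolation=2)
    pts=W([(-.052,.122,.006),(-.052,-.122,.006),(.125,-.122,.006),(.125,.122,.006)]+[(.016,sg*.06+d,.07) for sg in(1,-1) for d in(-.056,.056)]+[(-.006,.112,.09),(-.07,.112,.09),(-.006,-.112,.09),(-.07,-.112,.09)])
    for u in proj(gg,pts): cv2.circle(im,(int(u[0]*4+2),int(u[1]*4+2)),3,(0,255,0),-1)
    m=proj(gg,[[x,y,.05]])[0]*4; a,b=int(m[1]),int(m[0]); cv2.imwrite(f'pics/ov_{n}.png',im[max(0,a-220):a+220,max(b-260,0):b+260,::-1])
a,b=[cv2.imread(f'pics/ov_{n}.png') for n in('top','side')]
cv2.imwrite('pics/ov.png',cv2.resize(np.hstack([a,b]),(800,338)))
for n in('top','side'):
  for q in('gears_center','loupe_center'):
    gg=bot.find_in(n,q)[0]; print(n,q,np.round(gg['position'],3))
```

```text
[ 0.4983 -0.3023  0.1766  0.0089  0.0135  0.0711]
[[ 0.1 -0.3]
 [ 0.3  0.2]
 [-0.8 -0.7]
 [ 0.4  0.2]
 [ 0.7  0.3]
 [-0.9  0.2]
 [-0.2 -0.1]
 [-0.3 -0.3]
 [-1.5  0.4]
 [ 0.4  0.4]
 [ 1.1 -1. ]
 [-0.3 -0.2]
 [ 0.9  0.6]
 [-0.2 -0. ]
 [-0.1 -0.6]]Traceback (most recent call last):
  File "<stdin>", line 29, in <module>
IndexError: list index out of range
```

View pics/ov.png

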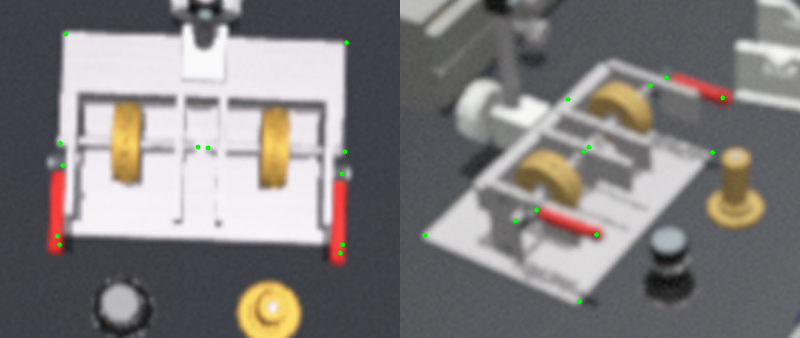

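```bash
cat >> h.py <<'E'
from scipy.spatial.transform import Rotation as Ro
def goto(x,y,z,yaw,roll=np.pi,pitch=0):
    s=bot.observe();R=Ro.from_euler('xyz',s['tool_rot']);T=Ro.from_euler('xyz',[roll,pitch,yaw])
    print('tool shift',np.round(R.inv().apply(np.array([x,y,z])-s['position']),4),'rotvec',np.round((R.inv()*T).as_rotvec(),3))
E
python3 - <<'E'
from h import *
g=grab('top');s=grab('side')
full=lambda a:np.array(a)/2.1+90
print(ray(g,full([(437,240)]),.07),ray(g,full([(334,240)]),.064))
S=lambda a:np.array(a)/2.06+[120,110]
print(ray(s,S([(332,209)]),.07),ray(s,S([(287,264)]),.064))
for n in('top','side'):
  for q in('gears_center','loupe_center'):
    for r in bot.find_in(n,q)[:1]: print(n,q,np.round(r['position'],3))
goto(.487,-.065,.2,0)
E
```

```text
[[ 0.49395469 -0.07551751  0.07      ]] [[0.49800694 0.04664085 0.064     ]]
[[ 0.49226099 -0.07444372  0.07      ]] [[0.49975587 0.04863815 0.064     ]]
top gears_center [ 0.493 -0.072  0.004]
top loupe_center [0.504 0.048 0.021]
side gears_center [0.58  0.1   0.094]
side loupe_center [0.497 0.064 0.034]
tool shift [ 0.4108 -0.3555  0.0313] rotvec [-0.     0.     0.448]
```

>>> apply_moves --claw '[0.07, 0.07, 0.07, 0.07, 0.07, 0.07, 0.07, 0.07, 0.07, 0.07, 0.07, 0.07, 0.07, 0.07, 0.07, 0.07, 0.07, 0.07, 0.07]' --xyz '[[0, 0, 0], [0, 0, 0], [0, 0, 0], [0, 0, 0], [0.0186, -0.0407, 0.006], [0.0186, -0.0407, 0.006], [0.0186, -0.0407, 0.006], [0.0186, -0.0407, 0.006], [0.0186, -0.0407, 0.006], [0.0186, -0.0407, 0.006], [0.0186, -0.0407, 0.006], [0.0186, -0.0407, 0.006], [0.0186, -0.0407, 0.006], [0.0186, -0.0407, 0.006], [0.0186, -0.0407, 0.006], [0.0186, -0.0407, 0.006], [0, 0, 0], [0, 0, 0], [0, 0, 0]]' --twist '[[0, 0, 0.112], [0, 0, 0.112], [0, 0, 0.112], [0, 0, 0.112], [0, 0, 0], [0, 0, 0], [0, 0, 0], [0, 0, 0], [0, 0, 0], [0, 0, 0], [0, 0, 0], [0, 0, 0], [0, 0, 0], [0, 0, 0], [0, 0, 0], [0, 0, 0], [0, 0, 0], [0, 0, 0], [0, 0, 0]]' --force 40

```text
clock: 4.05
position: [0.4936, -0.076, 0.1594]
tool_rot: [3.141, 0.0, -0.001]
force: [-0.6, -1.0, -0.1]
grip_width: 0.07
finger_force: 0.0
```

Run:
```python
from h import *
st(); grab('side','s2.png')
for n in('top','side'):
  for q in('gears_center','loupe_center'):
    for r in bot.find_in(n,q)[:1]: print(n,q,np.round(r['position'],3),r['score'])
goto(.493,-.075,.034,0)
```

```text
t 4.05 p [ 0.4936 -0.076   0.1594] rot [ 3.141e+00  0.000e+00 -1.000e-03] F [-0.6 -1.  -0.1] w 0.07 q [ 0.07  0.42 -0.05  1.99  0.03  0.72 -1.57]
top gears_center [ 0.493 -0.072  0.004] 0.74
top loupe_center [0.504 0.048 0.021] 0.57
side gears_center [ 0.491 -0.062  0.014] 0.86
side loupe_center [0.497 0.06  0.033] 0.61
tool shift [-0.0008 -0.0008  0.1255] rotvec [ 0.    -0.    -0.002]
```

>>> apply_moves --claw '[0.07, 0.07, 0.07, 0.07, 0.07, 0.07, 0.0, 0.0, 0.0, 0.0, 0.0, 0.0]' --xyz '[[0, 0, 0.025], [0, 0, 0.025], [0, 0, 0.025], [0, 0, 0.025], [0, 0, 0.025], [0, 0, 0], [0, 0, 0], [0, 0, 0], [0, 0, 0], [0, 0, 0], [0, 0, 0], [0, 0, 0]]' --twist '[[0, 0, 0], [0, 0, 0], [0, 0, 0], [0, 0, 0], [0, 0, 0], [0, 0, 0], [0, 0, 0], [0, 0, 0], [0, 0, 0], [0, 0, 0], [0, 0, 0], [0, 0, 0]]'

```text
clock: 5.5
position: [0.4946, -0.0751, 0.0355]
tool_rot: [3.141, -0.002, -0.0]
force: [-1.6, 0.4, 12.8]
grip_width: 0.0228
finger_force: 38.6
```

>>> apply_moves --claw '[0.0, 0.0, 0.0, 0.0, 0.0, 0.0, 0.0, 0.0, 0.0, 0.0, 0.0, 0.0, 0.0, 0.0, 0.0, 0.0, 0.0]' --xyz '[[0, 0, -0.015], [0, 0, -0.035], [0, 0, -0.035], [0, 0, -0.035], [0, 0, -0.035], [0, -0.03, 0], [0.01, -0.038, 0], [0.014, -0.04, 0], [0.014, -0.04, 0], [0.014, -0.04, 0], [0.014, -0.04, 0], [0.014, -0.04, 0], [0.014, -0.04, 0], [0.0134, -0.039, 0], [0, 0, 0], [0, 0, 0], [0, 0, 0]]' --twist '[[0, 0, 0], [0, 0, 0], [0, 0, 0], [0, 0, 0], [0, 0, 0], [0, 0, 0], [0, 0, 0], [0, 0, 0], [0, 0, 0], [0, 0, 0], [0, 0, 0], [0, 0, 0], [0, 0, 0], [0, 0, 0], [0, 0, 0], [0, 0, 0], [0, 0, 0]]'

```text
clock: 7.2
position: [0.6014, 0.2709, 0.1896]
tool_rot: [3.141, -0.0, -0.001]
force: [0.3, -1.0, -1.4]
grip_width: 0.0226
finger_force: 39.6
```

Run:
```python
from h import *
st(); g=grab('side','s3.png');grab('top')
for n in('top','side'):
  for q in('gears_center','loupe_center'):
    for r in bot.find_in(n,q)[:1]: print(n,q,np.round(r['position'],3),r['score'])
cv2.imwrite('pics/s3c.png',cv2.resize(g['img'][120:360,100:360],None,fx=2.2,fy=2.2,interpolation=2)[:,:,::-1])
goto(.602,.272,.041,0)
```

```text
t 7.2 p [0.6014 0.2709 0.1896] rot [ 3.141e+00 -0.000e+00 -1.000e-03] F [ 0.3 -1.  -1.4] w 0.0226 q [-0.45  0.62 -0.09  1.54  0.07  0.99 -2.14]
top gears_center [ 0.499 -0.309  0.008] 0.62
top loupe_center [0.5   0.044 0.024] 0.89
side gears_center [0.591 0.278 0.164] 0.74
side loupe_center [0.493 0.063 0.031] 0.78
tool shift [ 0.0005 -0.0006  0.1486] rotvec [-0.    -0.    -0.001]
```

View pics/s3c.png

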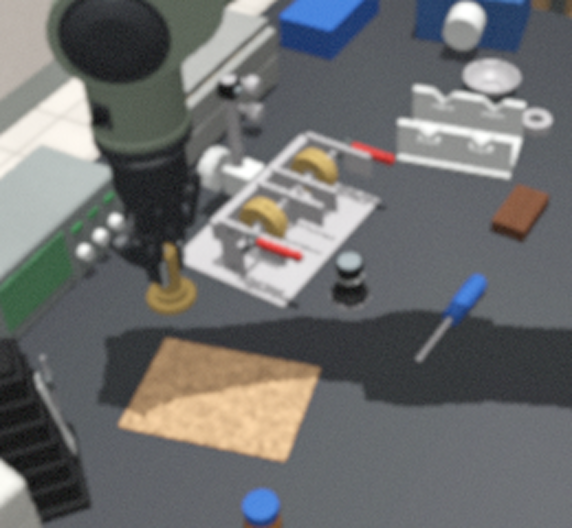

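The cluster hangs upright in the grip, and the loupe still stands at (350,285). I'll lower the cluster onto the mat.

>>> apply_moves --claw '[0, 0, 0, 0, 0, 0, 0, 0, 0, 0.04, 0.07, 0.07, 0.07, 0.07, 0.07, 0.07, 0.07]' --xyz '[[0, 0, 0.03], [0, 0, 0.035], [0, 0, 0.035], [0, 0, 0.03], [0, 0, 0.012], [0, 0, 0.006], [0, 0, 0.002], [0, 0, 0], [0, 0, 0], [0, 0, 0], [0, 0, 0], [0, 0, 0], [0, 0, 0], [0, 0, -0.03], [0, 0, -0.04], [0, 0, -0.04], [0, 0, 0]]' --twist '[[0, 0, 0], [0, 0, 0], [0, 0, 0], [0, 0, 0], [0, 0, 0], [0, 0, 0], [0, 0, 0], [0, 0, 0], [0, 0, 0], [0, 0, 0], [0, 0, 0], [0, 0, 0], [0, 0, 0], [0, 0, 0], [0, 0, 0], [0, 0, 0], [0, 0, 0]]'

```text
clock: 9.2
position: [0.6037, 0.273, 0.1548]
tool_rot: [-3.138, -0.007, -0.001]
force: [0.1, 0.6, 0.0]
grip_width: 0.0699
finger_force: 0.0
```

>>> apply_moves --claw '[0.07, 0.07, 0.07, 0.07, 0.07, 0.07, 0.07, 0.07, 0.07]' --xyz '[[-0.015, 0.0322, -0.005], [-0.015, 0.0322, 0], [-0.015, 0.0322, 0], [-0.015, 0.0322, 0], [-0.015, 0.0322, 0], [-0.015, 0.0322, 0], [-0.015, 0.0322, 0], [0, 0, 0], [0, 0, 0]]' --twist '[[0, 0, 0], [0, 0, 0], [0, 0, 0], [0, 0, 0], [0, 0, 0], [0, 0, 0], [0, 0, 0], [0, 0, 0], [0, 0, 0]]'

```text
clock: 10.1
position: [0.4964, 0.0461, 0.1544]
tool_rot: [-3.141, -0.0, -0.002]
force: [-1.0, 0.7, 0.8]
grip_width: 0.0697
finger_force: 0.0
```

Run:
```python
from h import *
st(); g=grab('side');grab('top')
for n in('top','side'):
  for q in('gears_center','loupe_center'):
    for r in bot.find_in(n,q)[:1]: print(n,q,np.round(r['position'],3),r['score'])
goto(.499,.0475,.036,0)
```

```text
t 10.1 p [0.4964 0.0461 0.1544] rot [-3.141e+00 -0.000e+00 -2.000e-03] F [-1.   0.7  0.8] w 0.0697 q [-0.13  0.43 -0.1   2.    0.06  0.71 -1.85]
top gears_center [0.596 0.266 0.019] 0.83
top loupe_center [ 0.501 -0.306  0.01 ] 0.25
side gears_center [0.593 0.28  0.017] 0.85
side loupe_center [0.496 0.058 0.034] 0.83
tool shift [ 0.0026 -0.0002  0.1181] rotvec [-0.     0.     0.001]
```

>>> apply_moves --claw '[0.07, 0.07, 0.07, 0.07, 0.07, 0.07, 0.0, 0.0, 0.0, 0.0, 0.0, 0.0]' --xyz '[[0.002, 0, 0.025], [0, 0, 0.025], [0, 0, 0.025], [0, 0, 0.025], [0, 0, 0.018], [0, 0, 0], [0, 0, 0], [0, 0, 0], [0, 0, 0], [0, 0, 0], [0, 0, 0], [0, 0, 0]]' --twist '[[0, 0, 0], [0, 0, 0], [0, 0, 0], [0, 0, 0], [0, 0, 0], [0, 0, 0], [0, 0, 0], [0, 0, 0], [0, 0, 0], [0, 0, 0], [0, 0, 0], [0, 0, 0]]'

```text
clock: 11.6
position: [0.499, 0.0468, 0.0374]
tool_rot: [-3.141, -0.002, -0.0]
force: [-0.7, 0.1, 5.5]
grip_width: 0.0322
finger_force: 39.0
```

>>> apply_moves --claw '[0, 0, 0, 0, 0, 0, 0, 0, 0, 0, 0, 0, 0, 0, 0, 0, 0]' --xyz '[[0, 0, -0.015], [0, 0, -0.035], [0, 0, -0.035], [0, 0, -0.035], [0, -0.034, 0], [0.003, -0.0345, 0], [0.003, -0.0345, 0], [0.003, -0.0345, 0], [0.003, -0.0345, 0], [0.003, -0.0345, 0], [0, 0, 0.03], [0, 0, 0.035], [0, 0, 0.035], [0, 0, 0.01], [0, 0, 0.005], [0, 0, 0.002], [0, 0, 0]]' --twist '[[0, 0, 0], [0, 0, 0], [0, 0, 0], [0, 0, 0], [0, 0, 0], [0, 0, 0], [0, 0, 0], [0, 0, 0], [0, 0, 0], [0, 0, 0], [0, 0, 0], [0, 0, 0], [0, 0, 0], [0, 0, 0], [0, 0, 0], [0, 0, 0], [0, 0, 0]]'

```text
clock: 13.3
position: [0.5141, 0.2534, 0.0408]
tool_rot: [-3.141, -0.002, -0.0]
force: [-0.2, -0.9, -0.2]
grip_width: 0.0318
finger_force: 40.0
```

>>> apply_moves --claw '[0, 0, 0.06, 0.07, 0.07, 0.07, 0.07, 0.07, 0.07, 0.07]' --xyz '[[0, 0, 0.001], [0, 0, 0], [0, 0, 0], [0, 0, 0], [0, 0, 0], [0, 0, -0.03], [0, 0, -0.04], [0, 0, -0.04], [0, 0, -0.04], [0, 0, 0]]' --twist '[[0, 0, 0], [0, 0, 0], [0, 0, 0], [0, 0, 0], [0, 0, 0], [0, 0, 0], [0, 0, 0], [0, 0, 0], [0, 0, 0], [0, 0, 0]]'

```text
clock: 14.3
position: [0.5154, 0.2541, 0.1935]
tool_rot: [-3.138, -0.007, -0.001]
force: [-0.4, 0.4, -0.9]
grip_width: 0.0698
finger_force: 0.0
```

Run:
```python
from h import *
st(); g=grab('side');t=grab('top')
for n in('top','side'):
  for q in('gears_center','loupe_center'):
    for r in bot.find_in(n,q)[:1]: print(n,q,np.round(r['position'],3),r['score'])
a=g['img'][120:350,100:330];cv2.imwrite('pics/s4.png',cv2.resize(a,None,fx=2.6,fy=2.6,interpolation=2)[:,:,::-1])
```

```text
t 14.3 p [0.5154 0.2541 0.1935] rot [-3.138e+00 -7.000e-03 -1.000e-03] F [-0.4  0.4 -0.9] w 0.0698 q [-0.47  0.48 -0.12  1.78  0.07  0.88 -2.2 ]
top gears_center [0.595 0.266 0.015] 0.82
top loupe_center [0.51  0.247 0.023] 0.58
side gears_center [0.597 0.281 0.018] 0.69
side loupe_center [0.512 0.266 0.036] 0.79
```

View pics/s4.png

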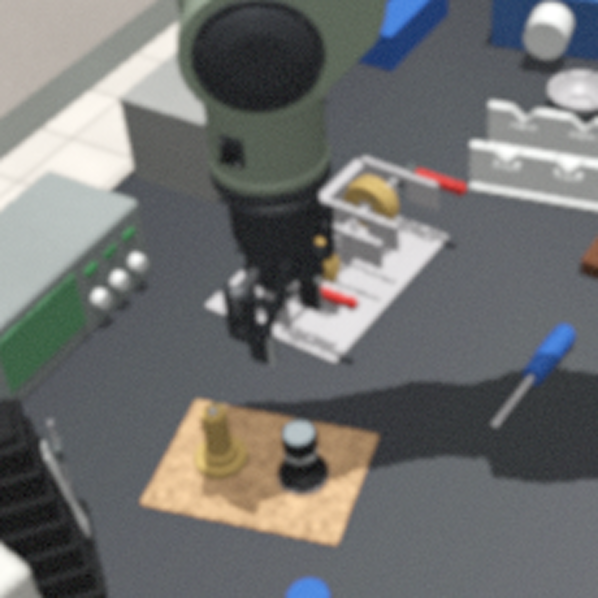

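Both parts stand upright on the mat: gears at (220,440), loupe at (300,455). Next is lever A. I'll go above its handle with the tool aligned to the stand.

>>> apply_moves --claw '[0.04, 0.04, 0.04, 0.04, 0.04, 0.04, 0.04, 0.04]' --xyz '[[0, 0, 0], [0.007, 0.0315, 0.007], [0.007, 0.0315, 0.007], [0.007, 0.0315, 0.007], [0.007, 0.0315, 0.007], [0.007, 0.0315, 0.007], [0, 0, 0], [0, 0, 0]]' --twist '[[0, 0, 0.058], [0, 0, 0], [0, 0, 0], [0, 0, 0], [0, 0, 0], [0, 0, 0], [0, 0, 0], [0, 0, 0]]'

```text
clock: 15.4
position: [0.5389, 0.0933, 0.1525]
tool_rot: [3.141, 0.001, -0.06]
force: [-0.2, 0.0, 0.2]
grip_width: 0.0399
finger_force: 0.0
```

Run:
```python
from h import *
st(); g=grab('side')
goto(.5487,.096,.082,-.0585)
m=proj(g,[.549,.096,.12])[0].astype(int);a=g['img'][m[1]-45:m[1]+45,m[0]-50:m[0]+50]
cv2.imwrite('pics/s5.png',cv2.resize(a,None,fx=6,fy=6,interpolation=2)[:,:,::-1])
th=.03+np.arange(21)*.132
print(np.round(np.c_[.064*(np.cos(th[:-1])-np.cos(th[1:])),0*th[1:],-.064*(np.sin(th[1:])-np.sin(th[:-1]))],4).tolist())
```

```text
t 15.4 p [0.5389 0.0933 0.1525] rot [ 3.141e+00  1.000e-03 -6.000e-02] F [-0.2  0.   0.2] w 0.0399 q [-0.21  0.5  -0.09  1.88  0.06  0.77 -1.97]
tool shift [ 0.0098 -0.0022  0.0708] rotvec [-0.     0.001  0.   ]
[[0.0008, 0.0, -0.0084], [0.0019, 0.0, -0.0082], [0.003, 0.0, -0.0079], [0.004, 0.0, -0.0074], [0.0049, 0.0, -0.0069], [0.0058, 0.0, -0.0061], [0.0065, 0.0, -0.0053], [0.0072, 0.0, -0.0044], [0.0077, 0.0, -0.0034], [0.0081, 0.0, -0.0024], [0.0083, 0.0, -0.0013], [0.0084, 0.0, -0.0002], [0.0084, 0.0, 0.0009], [0.0082, 0.0, 0.002], [0.0079, 0.0, 0.0031], [0.0074, 0.0, 0.0041], [0.0068, 0.0, 0.005], [0.0061, 0.0, 0.0059], [0.0052, 0.0, 0.0066], [0.0043, 0.0, 0.0073]]
```

View pics/s5.png

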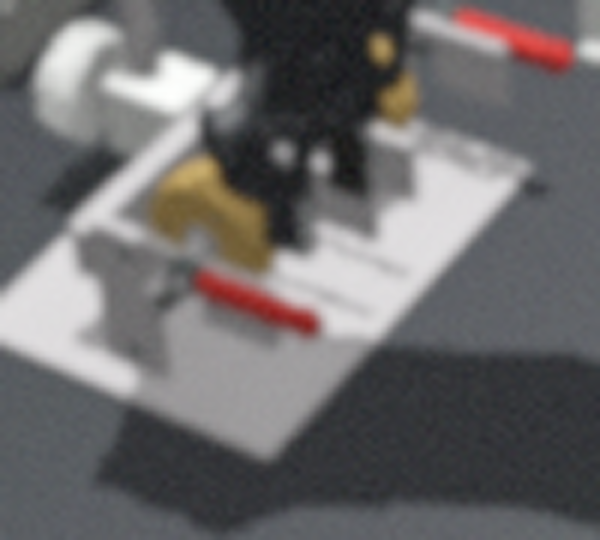

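The fingers hang just above handle A, which is the red bar ending at (315,325). I'll descend and grip it lightly.

>>> apply_moves --claw '[0.04, 0.04, 0.04, 0.04, 0.04, 0.04, 0.0, 0.0, 0.0, 0.0]' --xyz '[[0.0098, -0.0022, 0], [0, 0, 0.02], [0, 0, 0.02], [0, 0, 0.02], [0, 0, 0.011], [0, 0, 0], [0, 0, 0], [0, 0, 0], [0, 0, 0], [0, 0, 0]]' --twist '[[0, 0, 0], [0, 0, 0], [0, 0, 0], [0, 0, 0], [0, 0, 0], [0, 0, 0], [0, 0, 0], [0, 0, 0], [0, 0, 0], [0, 0, 0]]' --force 20

```text
clock: 16.45
position: [0.5497, 0.0967, 0.0833]
tool_rot: [-3.14, -0.002, -0.057]
force: [0.2, 6.1, -1.1]
grip_width: 0.0096
finger_force: 23.8
```

>>> apply_moves --claw '[0, 0, 0, 0, 0, 0, 0, 0, 0, 0, 0, 0, 0, 0, 0, 0, 0, 0, 0, 0]' --xyz '[[0.0008, -0.001, -0.0084], [0.0019, 0, -0.0082], [0.003, 0, -0.0079], [0.004, 0, -0.0074], [0.0049, 0, -0.0069], [0.0058, 0, -0.0061], [0.0065, 0, -0.0053], [0.0072, 0, -0.0044], [0.0077, 0, -0.0034], [0.0081, 0, -0.0024], [0.0083, 0, -0.0013], [0.0084, 0, -0.0002], [0.0084, 0, 0.0009], [0.0082, 0, 0.002], [0.0079, 0, 0.0031], [0.0074, 0, 0.0041], [0.0068, 0, 0.005], [0.0061, 0, 0.0059], [0.0052, 0, 0.0066], [0, 0, 0]]' --twist '[[0, 0, 0], [0, 0, 0], [0, 0, 0], [0, 0, 0], [0, 0, 0], [0, 0, 0], [0, 0, 0], [0, 0, 0], [0, 0, 0], [0, 0, 0], [0, 0, 0], [0, 0, 0], [0, 0, 0], [0, 0, 0], [0, 0, 0], [0, 0, 0], [0, 0, 0], [0, 0, 0], [0, 0, 0], [0, 0, 0]]'

```text
clock: 18.45
position: [0.6688, 0.0893, 0.1185]
tool_rot: [-3.141, -0.006, -0.059]
force: [10.3, 2.6, 10.6]
grip_width: 0.009
finger_force: 26.1
```

>>> apply_moves --claw '[0, 0, 0, 0]' --xyz '[[0.006, 0, 0.0055], [0.004, 0, 0.006], [0.001, 0, 0.003], [0, 0, 0]]' --twist '[[0, 0, 0], [0, 0, 0], [0, 0, 0], [0, 0, 0]]'

```text
clock: 18.85
position: [0.6792, 0.0886, 0.1039]
tool_rot: [-3.141, -0.005, -0.059]
force: [10.3, 1.3, 6.5]
grip_width: 0.009
finger_force: 30.6
```

Run:
```python
from h import *
s=st(); p=np.array(s['position'])+[0,0,.0085]
c,sn=np.cos(.0585),-np.sin(.0585)
d=p[:2]-[.612,-.0203]; l=np.array([c*d[0]+sn*d[1],-sn*d[0]+c*d[1]]); print('local',l,p[2],'th',np.arctan2(p[2]-.09,-(l[0]+.006)))
```

```text
t 18.85 p [0.6792 0.0886 0.1039] rot [-3.141 -0.005 -0.059] F [10.3  1.3  6.5] w 0.009 q [-0.17  0.75 -0.07  1.53  0.07  0.86 -1.9 ]
local [0.06073132 0.11265781] 0.11236970739638616 th 2.8181446110579746
```

>>> apply_moves --claw '[0.04, 0.04, 0.04, 0.04, 0.04, 0.04, 0.04, 0.04]' --xyz '[[0, 0, 0], [0, 0, 0], [0, 0, 0], [0, 0, -0.04], [0, 0, -0.04], [0, 0, -0.04], [-0.04, 0, 0], [-0.04, 0, 0]]' --twist '[[0, 0, 0], [0, 0, 0], [0, 0, 0], [0, 0, 0], [0, 0, 0], [0, 0, 0], [0, 0, 0], [0, 0, 0]]'

```text
clock: 19.65
position: [0.596, 0.0935, 0.2229]
tool_rot: [-3.141, -0.002, -0.059]
force: [0.7, 0.8, -0.8]
grip_width: 0.0397
finger_force: 0.0
```

Run:
```python
from h import *
st(); g=grab('side')
x,y,th=.6120,-.0203,-.0585;c,sn=np.cos(th),np.sin(th)
W=lambda a,b,z:[x+c*a-sn*b,y+sn*a+c*b,z]
im=cv2.resize(g['img'],None,fx=6,fy=6,interpolation=2)
for t in (2.2,2.4,2.6,2.8):
    u=proj(g,W(-.006-.074*np.cos(t),.117,.09+.074*np.sin(t)))[0]*6+3; cv2.circle(im,tuple(u.astype(int)),3,(0,255,0),-1)
m=(proj(g,W(.0,.112,.1))[0]*6).astype(int)
cv2.imwrite('pics/s6.png',im[m[1]-250:m[1]+250,m[0]-300:m[0]+300,::-1])
```

```text
t 19.65 p [0.596  0.0935 0.2229] rot [-3.141e+00 -2.000e-03 -5.900e-02] F [ 0.7  0.8 -0.8] w 0.0397 q [-0.19  0.5  -0.09  1.67  0.05  0.98 -1.93]
```

View pics/s6.png

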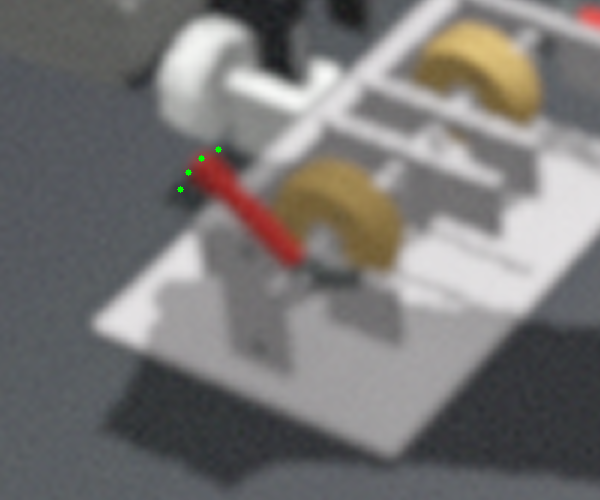

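>>> apply_moves --claw '[0, 0, 0, 0, 0, 0, 0, 0, 0, 0, 0]' --xyz '[[0.0355, 0, 0], [0.036, 0, 0], [0, 0, 0.04], [0, 0, 0.035], [0, 0, 0.014], [0, 0, 0.004], [0, 0, 0.003], [0, 0, 0.003], [0, 0, 0.003], [0, 0, 0], [0, 0, 0]]' --twist '[[0, 0, 0], [0, 0, 0], [0, 0, 0], [0, 0, 0], [0, 0, 0], [0, 0, 0], [0, 0, 0], [0, 0, 0], [0, 0, 0], [0, 0, 0], [0, 0, 0]]'

```text
clock: 20.8
position: [0.6693, 0.0894, 0.1272]
tool_rot: [-3.141, -0.005, -0.059]
force: [-30.2, -4.6, 78.2]
grip_width: -0.0003
finger_force: 39.3
```

>>> apply_moves --claw '[0, 0, 0.04, 0.04, 0.04, 0.04, 0.04, 0.04, 0.04, 0.04, 0.04, 0.04, 0.04]' --xyz '[[0, 0, -0.03], [0, 0, -0.04], [-0.04, 0, 0], [-0.04, 0, 0], [-0.04, 0.03, 0], [0, 0.039, 0], [0, 0.039, 0], [0, 0.039, 0], [0, 0.039, 0], [0, 0.0373, 0], [0, 0, 0.02], [0, 0, 0], [0, 0, 0]]' --twist '[[0, 0, 0], [0, 0, 0], [0, 0, 0], [0, 0, 0], [0, 0, 0], [0, 0, 0], [0, 0, 0], [0, 0, 0], [0, 0, 0], [0, 0, 0], [0, 0, 0], [0, 0, 0], [0, 0, 0]]'

```text
clock: 22.1
position: [0.5354, -0.1258, 0.1708]
tool_rot: [-3.141, 0.0, -0.057]
force: [1.1, 0.4, 0.5]
grip_width: 0.04
finger_force: 0.0
```

Run:
```python
from h import *
st(); goto(.5365,-.1265,.083,-.0585)
```

```text
t 22.1 p [ 0.5354 -0.1258  0.1708] rot [-3.141  0.    -0.057] F [1.1 0.4 0.5] w 0.04 q [ 0.16  0.48 -0.06  1.86  0.04  0.81 -1.54]
tool shift [0.0012 0.0007 0.0878] rotvec [-0.     0.     0.001]
```

>>> apply_moves --claw '[0.04, 0.04, 0.04, 0.04, 0.04, 0.04, 0.0, 0.0, 0.0, 0.0]' --xyz '[[0.001, 0.0007, 0.02], [0, 0, 0.025], [0, 0, 0.025], [0, 0, 0.018], [0, 0, 0], [0, 0, 0], [0, 0, 0], [0, 0, 0], [0, 0, 0], [0, 0, 0]]' --twist '[[0, 0, 0], [0, 0, 0], [0, 0, 0], [0, 0, 0], [0, 0, 0], [0, 0, 0], [0, 0, 0], [0, 0, 0], [0, 0, 0], [0, 0, 0]]'

```text
clock: 23.1
position: [0.5368, -0.1269, 0.0827]
tool_rot: [-3.141, -0.001, -0.058]
force: [2.9, 3.9, 4.3]
grip_width: 0.0092
finger_force: 24.4
```

>>> apply_moves --claw '[0, 0, 0, 0, 0, 0, 0, 0, 0, 0, 0, 0, 0, 0, 0, 0, 0, 0, 0, 0]' --xyz '[[0.0008, -0.0005, -0.0084], [0.0019, 0, -0.0082], [0.003, 0, -0.0079], [0.004, 0, -0.0074], [0.0049, 0, -0.0069], [0.0058, 0, -0.0061], [0.0065, 0, -0.0053], [0.0072, 0, -0.0044], [0.0077, 0, -0.0034], [0.0081, 0, -0.0024], [0.0083, 0, -0.0013], [0.0084, 0, -0.0002], [0.0084, 0, 0.0009], [0.0082, 0, 0.002], [0.0079, 0, 0.0031], [0.0074, 0, 0.0041], [0.0068, 0, 0.005], [0.0061, 0, 0.0059], [0.0052, 0, 0.0066], [0.0045, 0, 0.006]]' --twist '[[0, 0, 0], [0, 0, 0], [0, 0, 0], [0, 0, 0], [0, 0, 0], [0, 0, 0], [0, 0, 0], [0, 0, 0], [0, 0, 0], [0, 0, 0], [0, 0, 0], [0, 0, 0], [0, 0, 0], [0, 0, 0], [0, 0, 0], [0, 0, 0], [0, 0, 0], [0, 0, 0], [0, 0, 0], [0, 0, 0]]'

```text
clock: 25.1
position: [0.6613, -0.1345, 0.1128]
tool_rot: [3.141, -0.008, -0.058]
force: [11.6, -2.6, 15.4]
grip_width: 0.0087
finger_force: 31.6
```

>>> apply_moves --claw '[0, 0, 0, 0.04, 0.04, 0.04, 0.04, 0.04, 0.04, 0.0, 0.0, 0.0]' --xyz '[[0.005, 0, 0.006], [0.001, 0, 0.004], [0, 0, 0], [0, 0, 0], [0, 0, 0], [0, 0, 0], [0, 0, -0.03], [0, 0, -0.03], [0, 0, 0], [0, 0, 0], [0, 0, 0], [0, 0, 0]]' --twist '[[0, 0, 0], [0, 0, 0], [0, 0, 0], [0, 0, 0], [0, 0, 0], [0, 0, 0], [0, 0, 0], [0, 0, 0], [0, 0, 0], [0, 0, 0], [0, 0, 0], [0, 0, 0]]'

```text
clock: 26.3
position: [0.6626, -0.134, 0.1594]
tool_rot: [-3.141, 0.002, -0.058]
force: [0.3, 0.4, 0.2]
grip_width: 0.0001
finger_force: 0.0
```

Run:
```python
from h import *
st()
x,y,th=.6120,-.0203,-.0585;c,sn=np.cos(th),np.sin(th)
a,b=.049,-.112
goto(x+c*a-sn*b,y+sn*a+c*b,.131,-.0585)
```

```text
t 26.3 p [ 0.6626 -0.134   0.1594] rot [-3.141e+00  2.000e-03 -5.800e-02] F [0.3 0.4 0.2] w 0.0001 q [ 0.14  0.68 -0.04  1.51  0.03  0.95 -1.54]
tool shift [-0.0082  0.0015  0.0284] rotvec [-0.     0.002  0.   ]
```

>>> apply_moves --claw '[0, 0, 0, 0, 0, 0, 0]' --xyz '[[-0.008, 0.0015, 0.008], [0, 0, 0.012], [0, 0, 0.006], [0, 0, 0.0025], [0, 0, 0.002], [0, 0, 0], [0, 0, 0]]' --twist '[[0, 0, 0], [0, 0, 0], [0, 0, 0], [0, 0, 0], [0, 0, 0], [0, 0, 0], [0, 0, 0]]'

```text
clock: 27.0
position: [0.6557, -0.1353, 0.1308]
tool_rot: [3.141, -0.001, -0.058]
force: [-1.3, 0.2, 14.3]
grip_width: 0.0002
finger_force: 6.6
```

>>> apply_moves --claw '[0.036, 0.036, 0.036, 0.036, 0.036, 0.036, 0.036]' --xyz '[[0, 0, -0.02], [0, 0, -0.03], [-0.0166, -0.0268, 0], [-0.0166, -0.0269, 0], [0, 0, 0], [0, 0, 0], [0, 0, 0]]' --twist '[[0, 0, 0], [0, 0, 0], [0, 0, 0], [0, 0, 0], [0, 0, 0], [0, 0, 0], [0, 0, 0]]'

```text
clock: 27.7
position: [0.6251, -0.0804, 0.1797]
tool_rot: [3.141, 0.0, -0.059]
force: [0.5, -0.7, 0.7]
grip_width: 0.0356
finger_force: 0.0
```

Run:
```python
from h import *
st(); goto(.6255,-.08,.079,-.0585)
x,y,th=.6120,-.0203,-.0585;c,sn=np.cos(th),np.sin(th)
W=lambda a,b,z:[x+c*a-sn*b,y+sn*a+c*b,z]
g=grab('side')
im=cv2.resize(g['img'],None,fx=6,fy=6,interpolation=2)
for sg in(.117,-.107):
  for t in (2.4,2.6):
    u=proj(g,W(-.006-.074*np.cos(t),sg,.09+.074*np.sin(t)))[0]*6+3; cv2.circle(im,tuple(u.astype(int)),3,(0,255,0),-1)
for b in(-.06,.06):
  for d in (-.011,.011):
    u=proj(g,W(.016,b+d,.102))[0]*6+3; cv2.circle(im,tuple(u.astype(int)),3,(0,0,255),-1)
m=(proj(g,W(.02,-.02,.09))[0]*6).astype(int)
cv2.imwrite('pics/s7.png',im[m[1]-300:m[1]+270,m[0]-400:m[0]+400,::-1])
```

```text
t 27.7 p [ 0.6251 -0.0804  0.1797] rot [ 3.141  0.    -0.059] F [ 0.5 -0.7  0.7] w 0.0356 q [ 0.07  0.58 -0.05  1.63  0.04  0.92 -1.63]
tool shift [ 0.0004 -0.0005  0.1007] rotvec [ 0.  0. -0.]
```

View pics/s7.png

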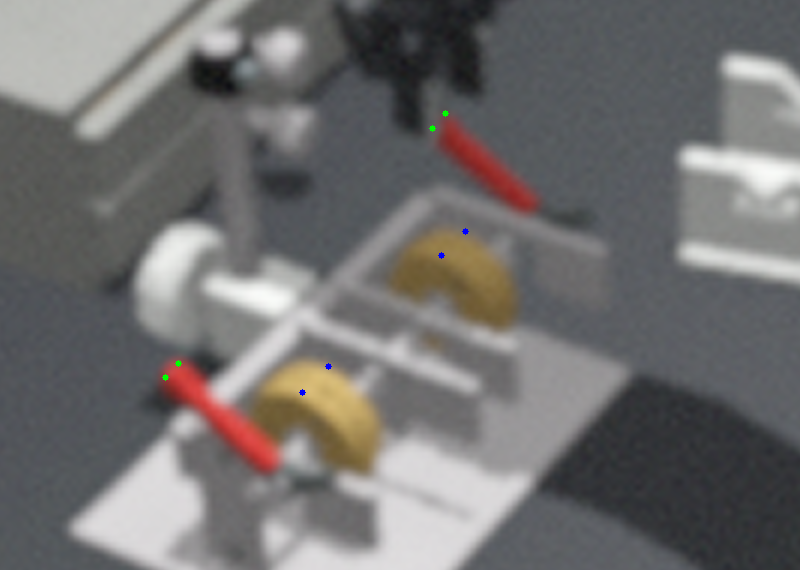

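Both levers are open, with their tips at (172,372) and (445,130), and both barrels are still seated. I'll descend on barrel B.

>>> apply_moves --claw '[0.036, 0.036, 0.036, 0.036, 0.036, 0.036, 0.0, 0.0, 0.0, 0.0, 0.0]' --xyz '[[0, 0, 0.03], [0, 0, 0.03], [0, 0, 0.02], [0, 0, 0.015], [0, 0, 0.005], [0, 0, 0], [0, 0, 0], [0, 0, 0], [0, 0, 0], [0, 0, 0], [0, 0, 0]]' --twist '[[0, 0, 0], [0, 0, 0], [0, 0, 0], [0, 0, 0], [0, 0, 0], [0, 0, 0], [0, 0, 0], [0, 0, 0], [0, 0, 0], [0, 0, 0], [0, 0, 0]]' --force 50

```text
clock: 28.85
position: [0.6256, -0.0798, 0.0808]
tool_rot: [3.141, -0.002, -0.058]
force: [-0.6, -0.4, 8.0]
grip_width: 0.021
finger_force: 52.1
```

>>> apply_moves --claw '[0, 0, 0, 0, 0]' --xyz '[[0, 0, -0.003], [0, 0, -0.0025], [0, 0, 0], [0, 0, 0], [0, 0, 0]]' --twist '[[0, 0, 0], [0, 0, 0], [0, 0, 0], [0, 0, 0], [0, 0, 0]]'

```text
clock: 29.35
position: [0.6249, -0.0796, 0.0852]
tool_rot: [-3.142, 0.0, -0.058]
force: [0.3, 0.0, -2.2]
grip_width: 0.0211
finger_force: 50.8
```

>>> apply_moves --claw '[0, 0, 0, 0, 0, 0]' --xyz '[[-0.004, 0, -0.0005], [-0.004, 0, 0], [-0.004, 0, 0], [-0.004, 0, 0], [0, 0, 0], [0, 0, 0]]' --twist '[[0, 0, 0], [0, 0, 0], [0, 0, 0], [0, 0, 0], [0, 0, 0], [0, 0, 0]]'

```text
clock: 29.95
position: [0.6091, -0.0787, 0.086]
tool_rot: [-3.142, -0.0, -0.058]
force: [-0.5, 0.8, -2.4]
grip_width: 0.0208
finger_force: 50.8
```

>>> apply_moves --claw '[0, 0, 0, 0, 0, 0, 0]' --xyz '[[0, 0, 0.004], [0, 0, 0.004], [0, 0, 0.005], [0, 0, 0.005], [0, 0, 0.005], [0, 0, 0.005], [0, 0, 0]]' --twist '[[0, 0, 0], [0, 0, 0], [0, 0, 0], [0, 0, 0], [0, 0, 0], [0, 0, 0], [0, 0, 0]]'

```text
clock: 30.65
position: [0.6086, -0.0786, 0.057]
tool_rot: [-3.142, 0.001, -0.058]
force: [0.2, 0.6, -2.6]
grip_width: 0.0205
finger_force: 50.8
```

>>> apply_moves --claw '[0, 0, 0, 0, 0, 0, 0, 0, 0, 0, 0, 0]' --xyz '[[-0.01, 0, 0], [-0.015, 0, 0], [-0.015, 0, 0], [-0.015, 0, 0], [-0.015, 0, 0], [-0.015, 0, 0], [0, 0, 0], [0, 0, -0.02], [0, 0, -0.035], [0, 0, -0.035], [0, 0, -0.035], [0, 0, 0]]' --twist '[[0, 0, 0], [0, 0, 0], [0, 0, 0], [0, 0, 0], [0, 0, 0], [0, 0, 0], [0, 0, 0], [0, 0, 0], [0, 0, 0], [0, 0, 0], [0, 0, 0], [0, 0, 0]]'

```text
clock: 31.85
position: [0.5263, -0.0739, 0.1873]
tool_rot: [-3.142, -0.007, -0.059]
force: [0.7, -0.2, -3.2]
grip_width: 0.0209
finger_force: 50.9
```

Run:
```python
from h import *
st(); goto(.4599,-.3092,.1,.1766)
for n in('top','side'):
  grab(n)
  for q in('gears_center','loupe_center'):
    for r in bot.find_in(n,q)[:1]: print(n,q,np.round(r['position'],3),r['score'])
```

```text
t 31.85 p [ 0.5263 -0.0739  0.1873] rot [-3.142 -0.007 -0.059] F [ 0.7 -0.2 -3.2] w 0.0209 q [ 0.07  0.43 -0.06  1.9   0.03  0.81 -1.63]
tool shift [-0.0531  0.2388  0.0869] rotvec [ 0.001 -0.007 -0.235]
top gears_center [0.598 0.267 0.016] 0.74
top loupe_center [0.514 0.244 0.042] 0.71
side gears_center [0.594 0.282 0.016] 0.77
side loupe_center [0.511 0.265 0.039] 0.59
```

>>> apply_moves --claw '[0, 0, 0, 0, 0, 0, 0, 0, 0, 0, 0]' --xyz '[[-0.0088, 0.0398, 0], [-0.0088, 0.0398, 0], [-0.0089, 0.0398, 0], [-0.0089, 0.0398, 0], [-0.0088, 0.0398, 0], [-0.0089, 0.0398, 0], [0, 0, 0], [0, 0, 0], [0, 0, 0.04], [0, 0, 0], [0, 0, 0]]' --twist '[[0, 0, 0], [0, 0, 0], [0, 0, 0], [0, 0, 0], [0, 0, 0], [0, 0, 0], [0, 0, -0.1175], [0, 0, -0.1175], [0, 0, 0], [0, 0, 0], [0, 0, 0]]'

```text
clock: 33.25
position: [0.4568, -0.3087, 0.1425]
tool_rot: [-3.14, 0.002, 0.176]
force: [-0.6, -0.6, -2.7]
grip_width: 0.0209
finger_force: 50.7
```

Run:
```python
from h import *
s=st(); goto(.4599,-.3092,.069,.1766)
x,y,th=.4983,-.3023,.1766;c,sn=np.cos(th),np.sin(th)
W=lambda a,b,z:[x+c*a-sn*b,y+sn*a+c*b,z]
out=[]
for n in('side','top'):
  g=grab(n); im=cv2.resize(g['img'],None,fx=6,fy=6,interpolation=2)
  for b in(-.04,.04):
    u=proj(g,W(-.039,b,.055))[0]*6+3; cv2.circle(im,tuple(u.astype(int)),3,(0,255,0),-1)
  m=(proj(g,W(-.02,0,.1))[0]*6).astype(int)
  out.append(im[m[1]-280:m[1]+280,m[0]-200:m[0]+200,::-1])
cv2.imwrite('pics/s8.png',np.hstack(out))
```

```text
t 33.25 p [ 0.4568 -0.3087  0.1425] rot [-3.14e+00  2.00e-03  1.76e-01] F [-0.6 -0.6 -2.7] w 0.0209 q [ 0.54  0.52 -0.07  1.87  0.05  0.75 -0.96]
tool shift [0.0031 0.0011 0.0735] rotvec [-0.002  0.002 -0.   ]
```

View pics/s8.png

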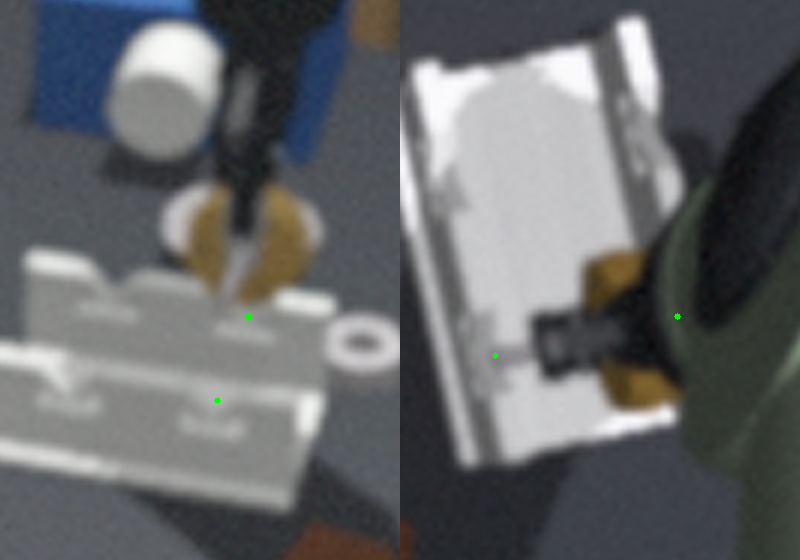

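The green markers fall in the first notch pair, at about (217,400) and (495,355), and the arbor sits above them. I'll lower it in.

>>> apply_moves --claw '[0, 0, 0, 0, 0, 0, 0, 0]' --xyz '[[0.003, 0.001, 0.015], [0, 0, 0.025], [0, 0, 0.018], [0, 0, 0.006], [0, 0, 0.005], [0, 0, 0.004], [0, 0, 0], [0, 0, 0]]' --twist '[[0, 0, 0], [0, 0, 0], [0, 0, 0], [0, 0, 0], [0, 0, 0], [0, 0, 0], [0, 0, 0], [0, 0, 0]]'

```text
clock: 34.15
position: [0.4607, -0.3096, 0.0704]
tool_rot: [3.141, -0.001, 0.177]
force: [0.7, 0.4, -2.5]
grip_width: 0.0208
finger_force: 50.8
```

>>> apply_moves --claw '[0, 0, 0, 0, 0]' --xyz '[[0, 0, 0.002], [0, 0, 0.002], [0, 0, 0.001], [0, 0, 0], [0, 0, 0]]' --twist '[[0, 0, 0], [0, 0, 0], [0, 0, 0], [0, 0, 0], [0, 0, 0]]'

```text
clock: 34.65
position: [0.4616, -0.3097, 0.066]
tool_rot: [3.14, -0.002, 0.178]
force: [0.5, 2.4, 15.0]
grip_width: 0.021
finger_force: 53.1
```

>>> apply_moves --claw '[0.02, 0.03, 0.036, 0.036, 0.036, 0.036, 0.036, 0.036, 0.036]' --xyz '[[0, 0, -0.0005], [0, 0, 0], [0, 0, 0], [0, 0, 0], [0, 0, -0.01], [0, 0, -0.03], [0, 0, -0.04], [0, 0, -0.04], [0, 0, 0]]' --twist '[[0, 0, 0], [0, 0, 0], [0, 0, 0], [0, 0, 0], [0, 0, 0], [0, 0, 0], [0, 0, 0], [0, 0, 0], [0, 0, 0]]'

```text
clock: 35.55
position: [0.4622, -0.3107, 0.1909]
tool_rot: [3.137, -0.006, 0.176]
force: [0.4, -0.6, -0.5]
grip_width: 0.0359
finger_force: 0.0
```

Run:
```python
from h import *
s=st(); goto(.6325,.040,.18,-.0585)
for n in('side','top'):
  g=grab(n)
  for r in bot.find_in(n,'barrel_a_center')[:3]: print(n,np.round(r['position'],3),r['score'])
```

```text
t 35.55 p [ 0.4622 -0.3107  0.1909] rot [ 3.137 -0.006  0.176] F [ 0.4 -0.6 -0.5] w 0.0359 q [ 0.54  0.46 -0.07  1.83  0.04  0.85 -0.95]
tool shift [ 0.2291 -0.3155  0.0107] rotvec [ 0.004 -0.006  0.235]
side [0.421 0.403 0.044] 0.18
top [0.624 0.04  0.088] 0.74
top [ 0.65  -0.027  0.008] 0.63
top [ 0.624 -0.132  0.11 ] 0.26
```

>>> apply_moves --claw '[0.036, 0.036, 0.036, 0.036, 0.036, 0.036, 0.036, 0.036, 0.036, 0.036, 0.036, 0.036, 0.036]' --xyz '[[0, 0, 0], [0, 0, 0], [0.0166, -0.04, 0], [0.0166, -0.04, 0], [0.0166, -0.04, 0], [0.0166, -0.04, 0], [0.0166, -0.04, 0], [0.0166, -0.04, 0], [0.0166, -0.04, 0], [0.0166, -0.04, 0], [0.0166, -0.04, 0], [0, 0, 0], [0, 0, 0]]' --twist '[[0, 0, 0.1175], [0, 0, 0.1175], [0, 0, 0], [0, 0, 0], [0, 0, 0], [0, 0, 0], [0, 0, 0], [0, 0, 0], [0, 0, 0], [0, 0, 0], [0, 0, 0], [0, 0, 0], [0, 0, 0]]'

```text
clock: 37.05
position: [0.63, 0.0422, 0.1839]
tool_rot: [3.141, 0.002, -0.056]
force: [-0.6, -0.6, -0.4]
grip_width: 0.036
finger_force: 0.0
```

Run:
```python
from h import *
s=st(); goto(.6325,.040,.08,-.0585)
out=[]
for n in('side','top'):
  g=grab(n); im=cv2.resize(g['img'],None,fx=5,fy=5,interpolation=2)
  for r in bot.find_in(n,'barrel_a_center')[:3]: print(n,np.round(r['position'],3),r['score'])
  m=(proj(g,[.5,-.29,.06])[0]*5).astype(int)
  out.append(im[m[1]-250:m[1]+250,m[0]-200:m[0]+200,::-1])
cv2.imwrite('pics/s9.png',np.hstack(out))
```

```text
t 37.05 p [0.63   0.0422 0.1839] rot [ 3.141e+00  2.000e-03 -5.600e-02] F [-0.6 -0.6 -0.4] w 0.036 q [-0.12  0.58 -0.06  1.62  0.04  0.94 -1.82]
tool shift [0.0029 0.002  0.1039] rotvec [0.    0.002 0.002]
side [0.626 0.049 0.083] 0.85
top [ 0.655 -0.1    0.003] 0.17
```

View pics/s9.png

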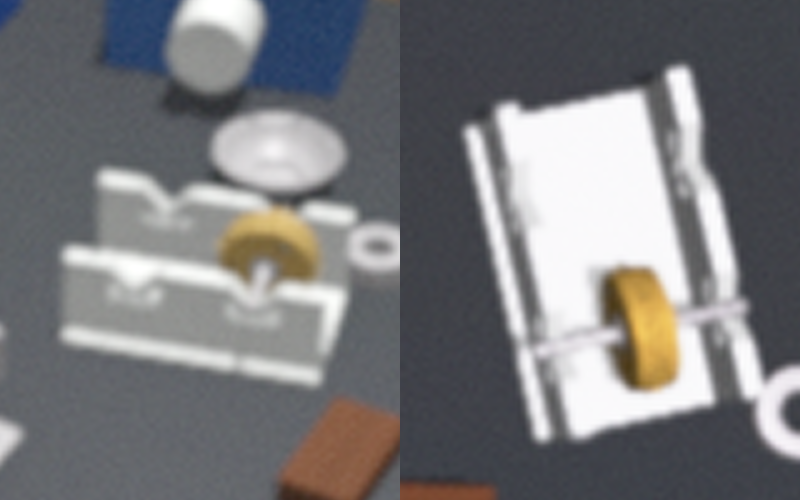

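Barrel B lies with its arbor in both notches of the first place (top view, 540,350 to 745,305). Next is barrel A.

>>> apply_moves --claw '[0.036, 0.036, 0.036, 0.036, 0.036, 0.036, 0.0, 0.0, 0.0, 0.0, 0.0]' --xyz '[[0.0025, 0.002, 0.03], [0, 0, 0.03], [0, 0, 0.02], [0, 0, 0.017], [0, 0, 0.006], [0, 0, 0], [0, 0, 0], [0, 0, 0], [0, 0, 0], [0, 0, 0], [0, 0, 0]]' --twist '[[0, 0, 0.002], [0, 0, 0], [0, 0, 0], [0, 0, 0], [0, 0, 0], [0, 0, 0], [0, 0, 0], [0, 0, 0], [0, 0, 0], [0, 0, 0], [0, 0, 0]]'

```text
clock: 38.35
position: [0.6334, 0.0389, 0.0834]
tool_rot: [-3.142, -0.001, -0.061]
force: [-1.1, -0.9, 7.9]
grip_width: 0.0205
finger_force: 51.9
```

>>> apply_moves --claw '[0, 0, 0, 0, 0]' --xyz '[[0, 0, -0.003], [0, 0, -0.0025], [0, 0, 0], [0, 0, 0], [0, 0, 0]]' --twist '[[0, 0, 0], [0, 0, 0], [0, 0, 0], [0, 0, 0], [0, 0, 0]]'

```text
clock: 38.85
position: [0.6328, 0.0391, 0.0878]
tool_rot: [3.142, 0.0, -0.06]
force: [-0.5, -0.1, -4.3]
grip_width: 0.0209
finger_force: 50.5
```

>>> apply_moves --claw '[0, 0, 0, 0, 0, 0]' --xyz '[[-0.004, 0, -0.0005], [-0.004, 0, 0], [-0.004, 0, 0], [-0.004, 0, 0], [0, 0, 0], [0, 0, 0]]' --twist '[[0, 0, 0], [0, 0, 0], [0, 0, 0], [0, 0, 0], [0, 0, 0], [0, 0, 0]]'

```text
clock: 39.45
position: [0.6169, 0.0401, 0.0885]
tool_rot: [-3.142, -0.0, -0.06]
force: [0.7, -0.2, -3.3]
grip_width: 0.0208
finger_force: 50.5
```

>>> apply_moves --claw '[0, 0, 0]' --xyz '[[0, 0, 0.004], [0, 0, 0.004], [0, 0, 0]]' --twist '[[0, 0, 0], [0, 0, 0], [0, 0, 0]]'

```text
clock: 39.75
position: [0.6166, 0.0399, 0.0796]
tool_rot: [3.141, 0.001, -0.06]
force: [-0.0, -0.5, -2.6]
grip_width: 0.0207
finger_force: 50.5
```

Free in the leg. I'll lower it fully, draw it forward and raise it.

>>> apply_moves --claw '[0, 0, 0, 0, 0, 0]' --xyz '[[0, 0, 0.005], [0, 0, 0.005], [0, 0, 0.005], [0, 0, 0.005], [0, 0, 0], [0, 0, 0]]' --twist '[[0, 0, 0], [0, 0, 0], [0, 0, 0], [0, 0, 0], [0, 0, 0], [0, 0, 0]]'

```text
clock: 40.35
position: [0.6169, 0.04, 0.0603]
tool_rot: [3.142, 0.0, -0.06]
force: [-0.1, 0.7, -4.0]
grip_width: 0.0212
finger_force: 50.5
```

>>> apply_moves --claw '[0, 0, 0, 0, 0, 0, 0, 0, 0, 0, 0, 0]' --xyz '[[-0.01, 0, 0], [-0.015, 0, 0], [-0.015, 0, 0], [-0.015, 0, 0], [-0.015, 0, 0], [-0.015, 0, 0], [0, 0, 0], [0, 0, -0.02], [0, 0, -0.035], [0, 0, -0.035], [0, 0, -0.035], [0, 0, 0]]' --twist '[[0, 0, 0], [0, 0, 0], [0, 0, 0], [0, 0, 0], [0, 0, 0], [0, 0, 0], [0, 0, 0], [0, 0, 0], [0, 0, 0], [0, 0, 0], [0, 0, 0], [0, 0, 0]]'

```text
clock: 41.55
position: [0.5341, 0.0454, 0.1898]
tool_rot: [-3.14, -0.007, -0.061]
force: [0.7, 0.5, -3.0]
grip_width: 0.0211
finger_force: 50.6
```

Run:
```python
from h import *
s=st(); goto(.5382,-.2954,.15,.1766)
```

```text
t 41.55 p [0.5341 0.0454 0.1898] rot [-3.14  -0.007 -0.061] F [ 0.7  0.5 -3. ] w 0.0211 q [-0.15  0.43 -0.06  1.88  0.04  0.82 -1.86]
tool shift [0.0245 0.34   0.0394] rotvec [-0.001 -0.007 -0.237]
```

>>> apply_moves --claw '[0, 0, 0, 0, 0, 0, 0, 0, 0, 0, 0, 0, 0]' --xyz '[[0.0027, 0.0378, 0], [0.0027, 0.0378, 0], [0.0027, 0.0378, 0], [0.0027, 0.0378, 0], [0.0027, 0.0378, 0], [0.0027, 0.0378, 0], [0.0027, 0.0378, 0], [0.0027, 0.0378, 0], [0.0027, 0.0378, 0], [0, 0, 0.02], [0, 0, 0.02], [0, 0, 0], [0, 0, 0]]' --twist '[[0, 0, 0], [0, 0, 0], [0, 0, 0], [0, 0, 0], [0, 0, 0], [0, 0, 0], [0, 0, 0], [0, 0, 0], [0, 0, 0], [0, 0, -0.1185], [0, 0, -0.1185], [0, 0, 0], [0, 0, 0]]'

```text
clock: 42.85
position: [0.5356, -0.2958, 0.1452]
tool_rot: [-3.141, 0.001, 0.173]
force: [-0.2, -0.5, -2.1]
grip_width: 0.0209
finger_force: 50.6
```

Run:
```python
from h import *
s=st(); goto(.5382,-.2954,.073,.1766)
```

```text
t 42.85 p [ 0.5356 -0.2958  0.1452] rot [-3.141e+00  1.000e-03  1.730e-01] F [-0.2 -0.5 -2.1] w 0.0209 q [ 0.45  0.6  -0.07  1.71  0.05  0.83 -1.03]
tool shift [0.0026 0.0001 0.0722] rotvec [-0.001  0.001 -0.003]
```

>>> apply_moves --claw '[0, 0, 0, 0, 0, 0, 0, 0]' --xyz '[[0.0025, 0, 0.015], [0, 0, 0.025], [0, 0, 0.018], [0, 0, 0.006], [0, 0, 0.005], [0, 0, 0.004], [0, 0, 0], [0, 0, 0]]' --twist '[[0, 0, -0.003], [0, 0, 0], [0, 0, 0], [0, 0, 0], [0, 0, 0], [0, 0, 0], [0, 0, 0], [0, 0, 0]]'

```text
clock: 43.65
position: [0.5386, -0.2956, 0.073]
tool_rot: [3.141, -0.001, 0.18]
force: [0.5, -0.3, -2.2]
grip_width: 0.0207
finger_force: 50.5
```

>>> apply_moves --claw '[0, 0, 0, 0]' --xyz '[[0, 0, 0.002], [0, 0, 0.001], [0, 0, 0], [0, 0, 0]]' --twist '[[0, 0, 0], [0, 0, 0], [0, 0, 0], [0, 0, 0]]'

```text
clock: 44.05
position: [0.5383, -0.2955, 0.0694]
tool_rot: [3.142, -0.0, 0.18]
force: [0.4, -0.4, -3.5]
grip_width: 0.0206
finger_force: 50.6
```

>>> apply_moves --claw '[0, 0, 0, 0]' --xyz '[[0, 0, 0.001], [0, 0, 0.001], [0, 0, 0], [0, 0, 0]]' --twist '[[0, 0, 0], [0, 0, 0], [0, 0, 0], [0, 0, 0]]'

```text
clock: 44.45
position: [0.5387, -0.2956, 0.0686]
tool_rot: [3.141, -0.001, 0.18]
force: [-4.9, 2.5, 16.4]
grip_width: 0.0208
finger_force: 53.2
```

Contact. I'll release, lift and move clear.

>>> apply_moves --claw '[0.02, 0.03, 0.036, 0.036, 0.036, 0.036, 0.036, 0.036, 0.036, 0.036, 0.036, 0.036, 0.036]' --xyz '[[0, 0, -0.0005], [0, 0, 0], [0, 0, 0], [0, 0, 0], [0, 0, -0.01], [0, 0, -0.03], [0, 0, -0.04], [0, 0, -0.04], [-0.03, 0, 0], [-0.04, 0, 0], [-0.04, 0, 0], [0, 0, 0], [0, 0, 0]]' --twist '[[0, 0, 0], [0, 0, 0], [0, 0, 0], [0, 0, 0], [0, 0, 0], [0, 0, 0], [0, 0, 0], [0, 0, 0], [0, 0, 0], [0, 0, 0], [0, 0, 0], [0, 0, 0], [0, 0, 0]]'

```text
clock: 45.75
position: [0.4298, -0.3156, 0.1889]
tool_rot: [3.141, -0.001, 0.179]
force: [0.6, 0.1, -0.5]
grip_width: 0.0359
finger_force: 0.0
```

Run:
```python
from h import *
s=st()
g=grab('side','s10.png');grab('top')
for n in('side','top'):
  for q in('gears_center','loupe_center','barrel_a_center','oil_jar','driver','collar','parts_dish','gauge_case'):
    for r in bot.find_in(n,q)[:2]: print(n,q,np.round(r['position'],3),round(r['score'],2))
cv2.imwrite('pics/s10c.png',cv2.resize(g['img'][130:370,130:380],None,fx=2.5,fy=2.5,interpolation=2)[:,:,::-1])
```

```text
t 45.75 p [ 0.4298 -0.3156  0.1889] rot [ 3.141e+00 -1.000e-03  1.790e-01] F [ 0.6  0.1 -0.5] w 0.0359 q [ 0.57  0.43 -0.07  1.88  0.04  0.83 -0.91]
side gears_center [0.612 0.296 0.017] 0.58
side gears_center [ 0.357 -0.18   0.02 ] 0.34
side loupe_center [0.51  0.268 0.035] 0.65
side barrel_a_center [ 0.529 -0.285  0.063] 0.57
side barrel_a_center [ 0.64  -0.006  0.06 ] 0.56
side oil_jar [0.42  0.4   0.046] 0.93
side driver [0.36  0.017 0.016] 0.64
side collar [ 0.411 -0.397  0.015] 0.46
side parts_dish [ 0.522 -0.483  0.02 ] 0.84
side gauge_case [ 0.357 -0.18   0.023] 0.63
top gears_center [0.612 0.291 0.016] 0.62
top loupe_center [0.518 0.245 0.039] 0.81
top loupe_center [0.614 0.288 0.017] 0.47
top barrel_a_center [ 0.533 -0.289  0.069] 0.72
top oil_jar [0.421 0.388 0.042] 0.82
top driver [0.366 0.009 0.022] 0.7
top driver [ 0.531 -0.287  0.072] 0.6
top parts_dish [ 0.545 -0.444  0.026] 0.49
top gauge_case [ 0.363 -0.19   0.024] 0.57
```

View pics/s10c.png

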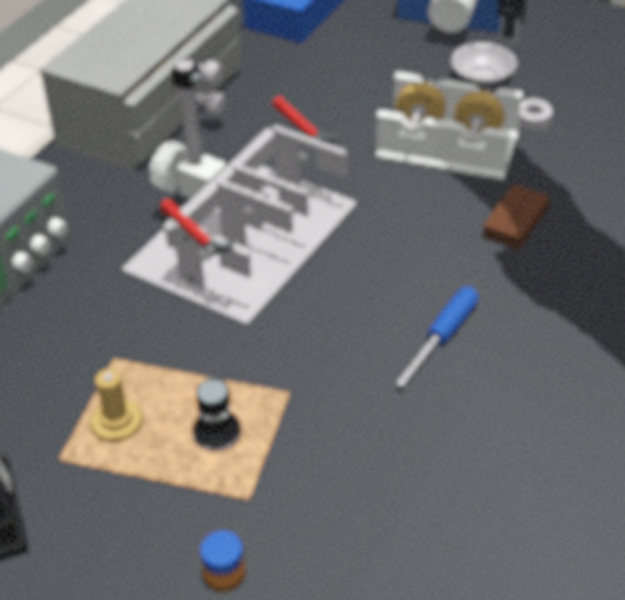

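Run:
```python
from h import *
g=grab('side');grab('top')
for n in('side','top'):
  for r in bot.find_in(n,'gears_center')[:1]: print(np.round(r['position'],3))
print(bot.job_done())
```

```text
[0.615 0.301 0.018]
[0.616 0.29  0.018]
the job is handed in; nothing more can be done
None
```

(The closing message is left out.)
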